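# Tamp the glass chunks level in the charge bin

## Robot

A 6-joint arm with a two-finger parallel gripper is mounted at the origin on the work surface. World frame = base frame: x ahead of the robot, y to its left, z up, the work surface at z = 0. Lengths are in m, angles in rad, forces in N, time in s.
With the tool pointing down it reaches from about 0.225 to 0.875 m from the base axis. Payload 3.4 kg.
Tool frame: the origin (TCP) lies at the very end of the fingers, on their centre line; the grasp point (between the pads) lies 19 mm behind it (manip.hold_point_z is the distance from the TCP to the grasp point, in m); z points along the fingers, y is the line along which they close (so a half turn about z gives the same grasp; the last joint's range is limited). The gripper opens to 85 mm and grips with 20 to 120 N. Pads are 22 mm wide; open, the fingers measure 114 mm over their backs; the gripper's body (76 mm by 85 mm) begins 54 mm behind the grasp point. The pads swing forward as they close: fully open they stand 13 mm farther back than shut.
Start: joints at [1.033, 0.276, 1.505, -0, 1.361, -0.121], TCP at [0.233, 0.526, 0.231] pointing down, gripper open.
Joint ranges: [-2.89, 2.89], [-0.75, 2.08], [0.22, 2.7], [-1.18, 4.32], [0.11, 2.71], [-2.7, 2.7]. Speed limits (rad/s): [2.57, 2.57, 3.14, 3.14, 3.14, 3.14].

## Interface

Orientations are given as a unit quaternion [w, x, y, z].
In Python, from rig import readout, viewer, order, manip gives the robot as it stands. The module is installed in compiled form; this text tells all that it offers.
- The arm moves only by the tool send_rows, never from a script. Its arguments are lists of equal length, an entry for each row: "xyz": the shift along the world's x, y, z in m, a list of three; "delta_rot": the turn, a rotation vector about the world's x, y, z in degrees, a list of three. In form: {"xyz": [[tx, ty, tz], ...], "delta_rot": [[wx, wy, wz], ...]}. A call has 1 to 12 rows; each row shifts and turns the commanded pose from where the row before left it; what a row does not reach is not made up. A row lasts 1/10 s, in which the tool goes at most 50 mm and 8.59 degrees, less where a joint would pass 70% of its speed; a pose out of reach is approached as far as the arm can. A call with a gripper value outside its range is refused whole. "gripper" is the finger opening in m, from 0 to 0.0854, set as the call begins (left out, the last holds). The fingers move at their own pace and stop on an object; "force" is the grip in N (left out, the last holds). Time passes only in rows, so rows that do not move let the fingers close. It gives the time, the measured TCP pose, the force, the opening and the grip force at its end, in the units of the state.
- readout.get_state(): the state, without advancing time (a new reading comes with each control period).
- viewer.get_image(name): name is "scene" or "top" or "wrist"; returns a dict with "color" (384x512x3 uint8, red, green, blue), "depth" (384x512 float32, m along the optical axis (not along the pixel's ray), 0 where there is no reading), "K" (3x3 intrinsics, pixels), "camera_from_world" (4x4, takes a point from world to camera coordinates). Camera axes: x right, y up, looking along -z (the intrinsics and any distortion apply to the point x, -y, -z); pixel columns grow to the right and rows downward; lengths in m; the calibration is good to about 2 mm. A picture is of the moment at which its call begins.
- order.sign_off(): hands the job in; it is judged then, once.
The state is a dict: "clock": time; "qpos": joint angles; "qd": joint speeds; "effort": joint torques, N m; "position": TCP position; "ee_rot": TCP orientation; "contact_force": force on the tool from outside, world axes, zero at the start; "moment": the same for the moment, N m; "width": finger opening in m; "gripper_force": force on a finger pad.
Only numpy, scipy, OpenCV 4.12 (cv2) and the standard library are available. Lean on these libraries where they do the work, as an engineer would, in place of code of your own. Each camera call takes 0.05 s, during which the arm holds its last target. There are 200 camera calls.

## Task

Pick up the tamper and tamp the glass chunks in the steel bin down until all six lie flat and level and the floor plate under them has gone down as far as it will go: finish with a steady press of about 20 N that nothing gives way to, and never press harder than 30 N, or the glass chips. Touch the glass with the tamper only, then stand the tamper upright in the middle of its beech rest board and let go, leaving everything else on the cart where it is.

Things in the scene. Friction and masses are not known exactly. Their poses are not given: they have to be found in the camera images.
- bin: open steel bin, fixed, 134 x 86 mm outside, 126 (its x) x 78 (its y) mm inside, walls 4 mm, rim 66 mm above the cart top; a 6 mm lip juts out along the two short ends. Origin: middle of its underside, on the cart top; z up.
- bed: the bin's floor plate, steel, 124 x 76 x 4 mm, filling the bin below the chunks. Origin: middle of its underside, axes as the bin's. It slides straight down in stiff guides: it needs about 9 N to sink, stays where it is left, and somewhere between 2 and 20 mm further down (set by a wedge hidden under it, different every time, only to be felt) it meets a solid stop, after which the force climbs steeply.
- chunk_a: glass chunk, frosted, 40 (its x) x 35 x 16 mm, 54 g, loose (all six together weigh 0.3 kg). Origin: middle of its underside, z up when flat. At the start it leans at about 30 degrees with its outer end up against the wall at the bin's +x end, on the bin's +y side; its top edge stands about 34 mm above the floor plate. Pressed down on that end, it slides down flat next to the wall.
- chunk_b: glass chunk like chunk_a; at the start it leans up against the wall at the bin's -x end, on the bin's -y side.
- chunk_c: glass chunk like chunk_a, lying flat at the bin's +x end, -y side (flat chunks reach 16 mm above the floor plate).
- chunk_d: glass chunk like chunk_a, lying flat at the bin's -x end, +y side.
- chunk_e: glass chunk 30 x 35 x 16 mm, lying flat in the middle of the bin, +y side.
- chunk_f: glass chunk 30 x 35 x 16 mm, lying flat in the middle of the bin, -y side.
- tamper: hand tamper standing upright on its rest: a round flat steel foot 48 mm across and 10 mm thick, with an upright square beech handle 24 x 24 mm from 10 to 105 mm above the underside of the foot. 0.16 to 0.26 kg. Origin: centre of the underside of the foot; z up along the handle, x and y square to the handle's faces.
- rest: beech rest board, fixed, 110 x 110 x 12 mm, where the tamper stands and must return to. Origin: middle of its underside, on the cart top, so its top is at z = 12 mm.
- post0: lowest of a stack of three round kiln posts, white ceramic, each 34 mm across and 24 mm high; origin: middle of its underside. Leave alone.
- post1: middle kiln post of the stack. Leave alone.
- post2: top kiln post of the stack, its top 72 mm above the cart. Leave alone.
- shoulder: frosted blue shoulder and neck of a bottle, 68 mm across, 68 mm high, standing neck up; origin: middle of its underside. Leave alone.
- tongs: nickel tongs lying flat, 200 mm long along their x, 45 mm wide, 10 mm high; origin in the middle. Leave alone.
- jar: lidded glass jar, 60 mm across, 85 mm high; origin: middle of its underside. Leave alone.
Not all that is in view belongs to the job. Leave any purple or yellow look-alike of the chunk_a alone.

How it is judged:
By the outcome, as a careful person would: the job done as asked, in the order asked, and still so for the second after the job is handed in, with the robot touching nothing.
It also fails if it takes over 72 s, if anything falls off the work surface, if the arm or the gripper's body presses on something with over 40 N, if the wrist force passes 120 N, or if a joint passes its speed limit or range.

## Working session

There is one attempt and no reset: what is moved stays moved. The work goes in short steps, Python scripts to look and compute and a tool call to move; the robot and the scene stay as the last step left them, time stands still between calls to the robot, and variables do not carry over. Pictures are saved under pics/ and viewed, at most 10 in all, crops included, and the job is handed in when it is done.

Besides the shell and the picture viewer there is one more tool, called after "Call:" as name(argument=value, ...) on one line, values as JSON. send_rows: Moves the arm, as the interface text tells. Its arguments: {"type":"object","properties":{"xyz":{"type":"array"},"delta_rot":{"type":"array"},"gripper":{"type":"number"},"force":{"type":"number"}},"required":["xyz","delta_rot"]}

```bash
mkdir -p pics
cat > h.py <<'E'
import numpy as np, cv2
from rig import readout, viewer, order, manip
def grab(n,tag):
    d=viewer.get_image(n); np.savez(f'pics/{tag}.npz',**d); cv2.imwrite(f'pics/{tag}.png',d['color'][:,:,::-1]); return d
def load(tag): return dict(np.load(f'pics/{tag}.npz'))
def w(d,u,v,z=None):
    "world point of pixel by depth, or on plane z"
    K=d['K'];T=np.linalg.inv(d['camera_from_world'])
    r=np.array([(u-K[0,2])/K[0,0],-(v-K[1,2])/K[1,1],-1.])
    D=T[:3,:3]@r;o=T[:3,3]
    t=d['depth'][int(round(v)),int(round(u))] if z is None else (z-o[2])/D[2]
    return o+t*D
E
python3 - <<'E'
from h import *
s=readout.get_state();print({k:np.round(v,3) for k,v in s.items()}); print(manip.hold_point_z)
a=[grab(n,n+'0') for n in('scene','top','wrist')]
im=np.hstack([x['color'] for x in a[:2]])
cv2.imwrite('pics/a.png',cv2.resize(im,(800,300),interpolation=cv2.INTER_AREA)[:,:,::-1])
E
```

```text
{'clock': np.float64(0.0), 'qpos': array([ 1.033,  0.277,  1.506, -0.   ,  1.361, -0.121]), 'qd': array([-0.   ,  0.001,  0.001, -0.002, -0.   ,  0.001]), 'effort': array([ 0.0000e+00, -4.1678e+01, -2.4581e+01, -0.0000e+00,  1.1000e-02,
       -0.0000e+00]), 'position': array([0.232, 0.525, 0.23 ]), 'ee_rot': array([-0.   ,  0.207,  0.978, -0.001]), 'contact_force': array([-0.935,  0.09 , -0.667]), 'moment': array([-0.031,  0.009, -0.026]), 'gripper_force': np.float64(0.0), 'width': np.float64(0.085)}
0.0187
```

View pics/top0.png

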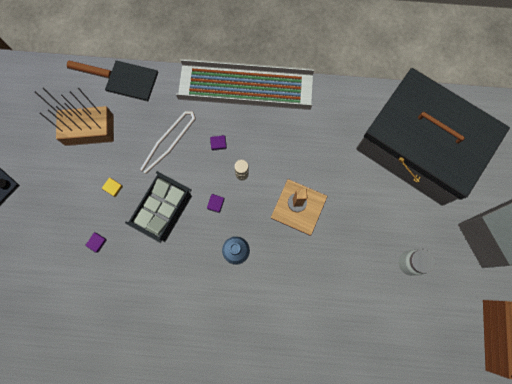

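View pics/scene0.png

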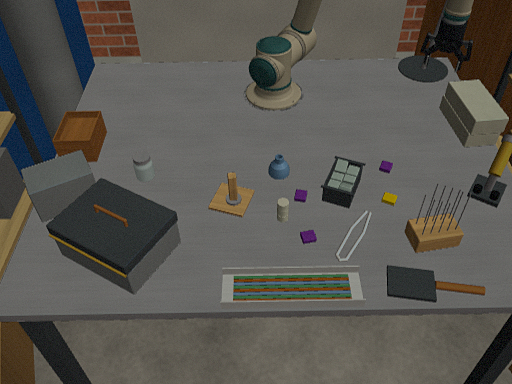

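Top view: the bin is at about (159,207), the rest board at (299,206), and the tamper at (298,200). The posts (241,168), shoulder (235,249), tongs (168,142) and purple/yellow look-alikes (218,142), (215,203), (95,242), (111,187) all lie near the bin.

Run:
```python
from h import *
d=load('top0');c=d['color']
A=cv2.resize(c[165:250,115:205],None,fx=4.4,fy=4.4,interpolation=cv2.INTER_CUBIC)
B=cv2.resize(c[165:250,260:350],None,fx=4.4,fy=4.4,interpolation=cv2.INTER_CUBIC)
cv2.imwrite('pics/b.png',np.hstack([A,B])[:,:,::-1])
T=np.linalg.inv(d['camera_from_world']);print(T.round(3),d['K'])
for n,p in dict(bin=(159,207),board=(310,215),tamper=(299,192),post=(241,163),shoulder=(235,249),purple=(215,203),tab=(260,300)).items(): print(n,w(d,*p).round(3))
s=load('scene0');print(np.linalg.inv(s['camera_from_world']).round(3),s['K'][0,0])
```

```text
[[ 8.500e-02  9.700e-01 -2.290e-01  3.600e-01]
 [-9.960e-01  8.200e-02 -2.100e-02 -4.700e-02]
 [-1.000e-03  2.300e-01  9.730e-01  1.037e+00]
 [ 0.000e+00  0.000e+00  0.000e+00  1.000e+00]] [[415.26300531   0.         252.38398505]
 [  0.         415.26300531 190.20984337]
 [  0.           0.           1.        ]]
bin [0.531 0.195 0.053]
board [ 0.55  -0.174  0.013]
tamper [ 0.582 -0.134  0.115]
post [0.652 0.007 0.075]
shoulder [0.451 0.005 0.002]
purple [0.559 0.065 0.019]
tab [ 0.334 -0.066 -0.002]
[[ 0.012 -0.712  0.702  1.58 ]
 [ 1.     0.017 -0.    -0.054]
 [-0.012  0.702  0.712  1.07 ]
 [ 0.     0.     0.     1.   ]] 480.9733622676118
```

View pics/b.png

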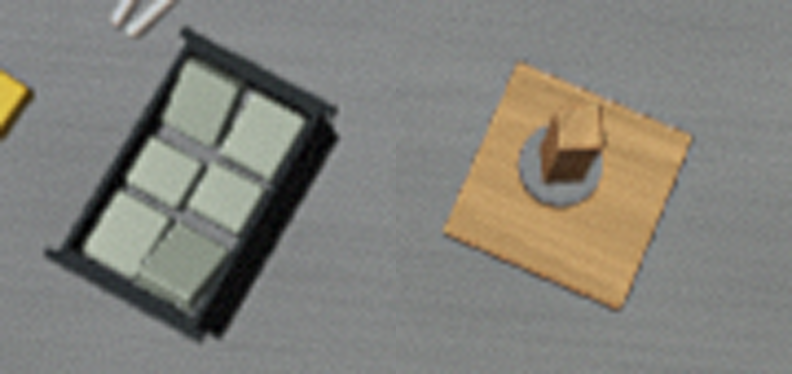

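The crop shows the two darker leaning chunks, at the bin's upper left and lower right. The tamper's foot is slightly off the board's middle. Next I'll compute coarse poses and the wrist-camera mount.

Run:
```python
from h import *
from scipy.spatial.transform import Rotation as R
d=load('top0')
f=lambda x,y,o,z:w(d,o+(x%396)/4.4-.4,165+y/4.4-.4,z)
def rect(P):
    P=np.array(P)[:,:2];print(P.round(3).tolist(),'c',P.mean(0).round(4),'sides',[round(float(np.linalg.norm(P[i]-P[i-1])),4) for i in range(4)],'ang',[round(float(np.degrees(np.arctan2(*(P[i]-P[i-1])[::-1]))),1) for i in range(4)])
rect([f(x,y,260,.012) for x,y in[(518,62),(692,136),(622,309),(443,234)]])
rect([f(x,y,115,.066) for x,y in[(182,30),(337,108),(205,340),(47,255)]])
print('foot',f(560,166,260,.022), 'handle top',f(577,124,260,.117))
s=readout.get_state();q=s['ee_rot'];Rt=R.from_quat(q[[1,2,3,0]]).as_matrix();print(Rt.round(3))
C=np.linalg.inv(load('wrist0')['camera_from_world']);print('cam in tool',(Rt.T@(C[:3,3]-s['position'])).round(4),(Rt.T@C[:3,:3]).round(3),load('wrist0')['K'][0,0])
```

```text
[[0.639, -0.111], [0.604, -0.214], [0.501, -0.179], [0.535, -0.076]] c [ 0.5695 -0.145 ] sides [0.1103, 0.1085, 0.1087, 0.1089] ang [-18.9, -109.1, 161.3, 71.8]
[[0.616, 0.211], [0.579, 0.121], [0.447, 0.175], [0.485, 0.266]] c [0.5317 0.1934] sides [0.1416, 0.0977, 0.1426, 0.0983] ang [-22.8, -112.1, 157.4, 67.3]
foot [ 0.57750141 -0.13846101  0.022     ] handle top [ 0.58002366 -0.13731928  0.117     ]
[[-0.914  0.405 -0.001]
 [ 0.405  0.914 -0.001]
 [ 0.    -0.001 -1.   ]]
cam in tool [ 0.0692  0.0013 -0.1439] [[-0.001  0.963  0.271]
 [ 1.     0.001  0.001]
 [ 0.001  0.271 -0.963]] 322.07638140128716
```

Call:
send_rows(xyz=[[0.0215,-0.0415,0],[0.0215,-0.0415,0],[0.0215,-0.0415,0],[0.0215,-0.0415,0],[0.0215,-0.0415,0],[0.0215,-0.0415,0],[0.0215,-0.0415,0],[0.0215,-0.0415,0],[0.0215,-0.0415,0],[0.0215,-0.0415,0],[0.0215,-0.0415,0],[0.0215,-0.0415,0]], delta_rot=[[0,0,0],[0,0,0],[0,0,0],[0,0,0],[0,0,0],[0,0,0],[0,0,0],[0,0,0],[0,0,0],[0,0,0],[0,0,0],[0,0,0]])

```text
clock: 1.35
position: [0.4912, 0.026, 0.2313]
ee_rot: [-0.0, 0.207, 0.978, 0.0]
contact_force: [0.6, 1.1, -0.0]
width: 0.0851
gripper_force: 0.0
```

Run:
```python
from h import *
print(grab('wrist','w1')['color'].mean(), readout.get_state()['position'])
```

```text
121.09825473361545 [0.49555607 0.01903749 0.23111468]
```

Call:
send_rows(xyz=[[0.0215,-0.0415,0],[0.0215,-0.0415,0],[0.0215,-0.0415,0],[0.0215,-0.0415,0],[0,0,0],[0,0,0]], delta_rot=[[0,0,0],[0,0,0],[0,0,0],[0,0,0],[0,0,0],[0,0,0]])

```text
clock: 2.0
position: [0.5766, -0.1388, 0.2303]
ee_rot: [-0.001, 0.208, 0.978, 0.0]
contact_force: [-0.9, -0.6, -0.1]
width: 0.0851
gripper_force: 0.0
```

Run:
```python
from h import *
a=load('w1')['color'];b=grab('wrist','w2')['color']
cv2.imwrite('pics/c.png',np.hstack([cv2.resize(x,(400,300),interpolation=cv2.INTER_AREA) for x in(a,b)])[:,:,::-1])
s=readout.get_state();print(s['position'],s['clock'],s['contact_force'])
```

```text
[ 0.57618    -0.13771563  0.23065073] 2.05 [-0.034599    1.02536634 -0.14737126]
```

View pics/w2.png

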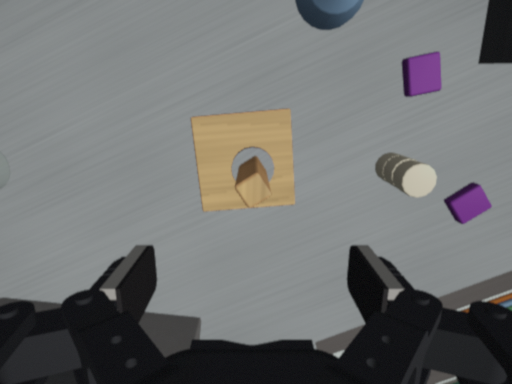

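The wrist view shows the tamper at (252,180) on the board, which spans (192–296, 110–212), with the posts at (408,175). The tongs are out of sight and nothing lies between the fingers and the handle. I'll enlarge the tamper.

Run:
```python
from h import *
b=load('w2')['color']
cv2.imwrite('pics/d.png',cv2.resize(b[105:220,185:305],None,fx=5,fy=5,interpolation=cv2.INTER_CUBIC)[:,:,::-1])
```

```text
(no output)
```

View pics/d.png

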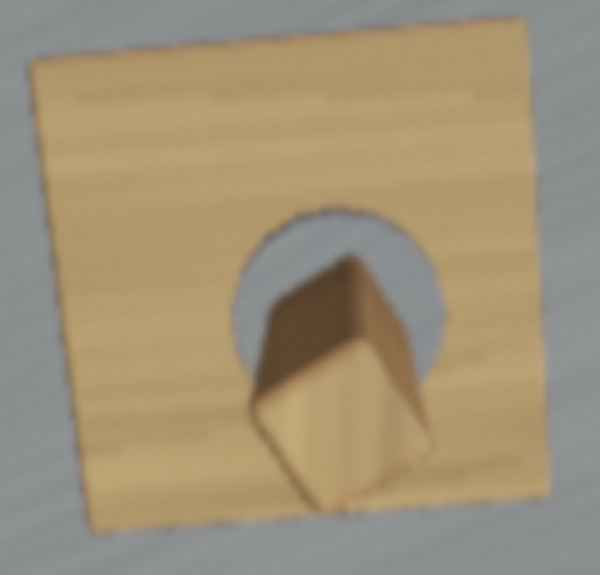

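The crop shows the handle-top corners at (362,337), (432,440), (325,513) and (252,405), and the foot circle centred near (338,312).

Run:
```python
from h import *
d=load('w2');t=load('top0')
g=lambda x,y:(185+(x+.5)/5-.5,105+(y+.5)/5-.5)
def rect(P):
    P=np.array(P)[:,:2];print('c',P.mean(0).round(4),'sides',[round(float(np.linalg.norm(P[i]-P[i-1])),4) for i in range(4)],'ang',[round(float(np.degrees(np.arctan2(*(P[i]-P[i-1])[::-1]))),1) for i in range(4)])
H=[(362,337),(432,440),(325,513),(252,405)]
for z in(.112,.117,.122): rect([w(d,*g(*p),z) for p in H])
rect([w(d,*g(*p),.012) for p in[(32,62),(527,18),(549,495),(93,532)]])
print('foot',w(d,*g(338,312),.022).round(4))
def tri(d1,p1,d2,p2):
    L=[]
    for D,p in((d1,p1),(d2,p2)):
        a=w(D,*p,0.);b=w(D,*p,.2);L.append((a,(b-a)/np.linalg.norm(b-a)))
    A=sum(np.eye(3)-np.outer(u,u) for _,u in L);B=sum((np.eye(3)-np.outer(u,u))@a for a,u in L);return np.linalg.solve(A,B)
print('tri top',tri(d,g(343,424),t,(260+(577-396)/4.4-.4,165+124/4.4-.4)).round(4))
print('depth top',w(d,*g(343,424)).round(4),'board',w(d,*g(150,200)).round(4))
```

```text
c [ 0.5781 -0.1367] sides [0.0218, 0.0214, 0.0223, 0.0227] ang [98.2, 9.8, -78.5, -171.4]
c [ 0.5769 -0.1362] sides [0.0214, 0.021, 0.0218, 0.0222] ang [98.2, 9.8, -78.5, -171.4]
c [ 0.5757 -0.1357] sides [0.021, 0.0206, 0.0214, 0.0218] ang [98.2, 9.8, -78.5, -171.4]
c [ 0.5688 -0.1427] sides [0.1089, 0.1086, 0.109, 0.1082] ang [160.7, 70.9, -19.5, -109.2]
foot [ 0.576  -0.1365  0.022 ]
tri top [ 0.6823 -0.1801 -0.3137]
depth top [ 0.5763 -0.1359  0.1192] board [ 0.5372 -0.1652  0.013 ]
```

Call:
send_rows(xyz=[[0,0.0015,-0.02],[0,0,-0.02],[0,0,-0.02],[0,0,-0.02],[0,0,-0.02],[0,0,-0.02],[0,0,-0.02],[0,0,-0.016],[0,0,0],[0,0,0]], delta_rot=[[0,0,8.3],[0,0,8.3],[0,0,8.3],[0,0,8.4],[0,0,0],[0,0,0],[0,0,0],[0,0,0],[0,0,0],[0,0,0]])

```text
clock: 3.05
position: [0.5765, -0.1354, 0.0758]
ee_rot: [-0.0, -0.083, 0.997, 0.0]
contact_force: [0.5, -0.2, 0.5]
width: 0.0857
gripper_force: 0.0
```

Call:
send_rows(xyz=[[0,0,0],[0,0,0],[0,0,0],[0,0,0],[0,0,0],[0,0,0],[0,0,0],[0,0,0],[0,0,0],[0,0,0]], delta_rot=[[0,0,0],[0,0,0],[0,0,0],[0,0,0],[0,0,0],[0,0,0],[0,0,0],[0,0,0],[0,0,0],[0,0,0]], gripper=0.01, force=80)

```text
clock: 4.05
position: [0.5771, -0.137, 0.0759]
ee_rot: [0.0, -0.082, 0.997, -0.0]
contact_force: [-0.8, -0.8, 6.0]
width: 0.0232
gripper_force: 78.1
```

Call:
send_rows(xyz=[[0,0,0.005],[0,0,0.02],[0,0,0.02],[0,0,0.02],[0,0,0.02],[0,0,0],[0,0,0]], delta_rot=[[0,0,0],[0,0,0],[0,0,0],[0,0,0],[0,0,0],[0,0,0],[0,0,0]])

```text
clock: 4.75
position: [0.5763, -0.1364, 0.1595]
ee_rot: [-0.0, -0.082, 0.997, 0.0]
contact_force: [-0.4, 0.3, -3.2]
width: 0.0234
gripper_force: 78.7
```

Run:
```python
from h import *
s=readout.get_state();print({k:np.round(v,3) for k,v in s.items()})
b=grab('wrist','w3')['color'];t=grab('top','t3')
c=cv2.resize(t['color'][150:240,200:320],(400,300),interpolation=cv2.INTER_CUBIC)
a=cv2.resize(load('w1')['color'],(400,300),interpolation=cv2.INTER_AREA)
cv2.imwrite('pics/e.png',np.vstack([np.hstack([cv2.resize(b,(400,300)),c]),np.hstack([a,a])])[:,:,::-1])
```

```text
{'clock': np.float64(4.75), 'qpos': array([-0.35 ,  0.349,  1.58 ,  0.   ,  1.213, -2.085]), 'qd': array([-0.002,  0.017,  0.025, -0.001,  0.003,  0.   ]), 'effort': array([ 1.0000e-02, -4.7152e+01, -2.4873e+01,  5.0000e-03, -8.1000e-02,
        0.0000e+00]), 'position': array([ 0.576, -0.136,  0.16 ]), 'ee_rot': array([-0.   , -0.082,  0.997,  0.   ]), 'contact_force': array([-0.356,  0.343, -3.245]), 'moment': array([ 0.064,  0.01 , -0.01 ]), 'gripper_force': np.float64(78.682), 'width': np.float64(0.023)}
```

View pics/e.png

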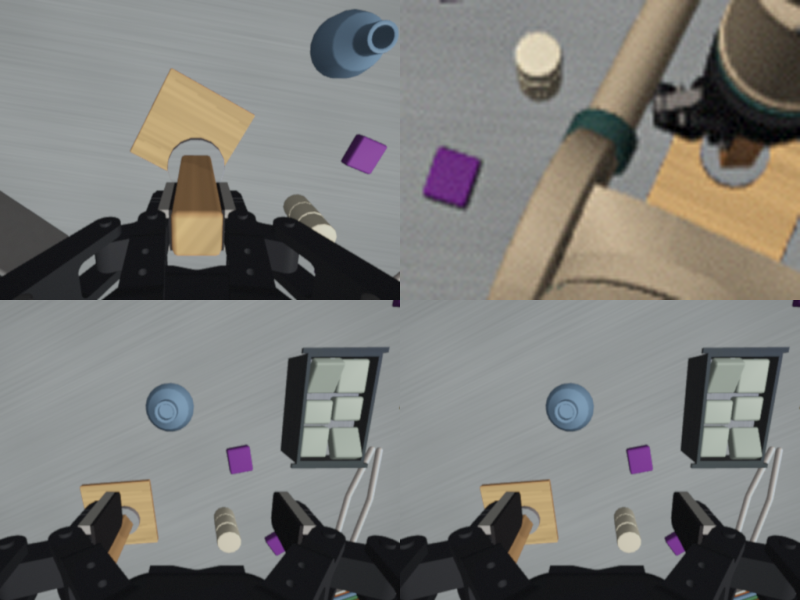

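The tamper is held square between the pads (200,205 in the first panel), and the foot has lifted clear. The w1 panel shows the bin with its chunks. I'll fit the rim from depth and read the chunk heights.

Run:
```python
from h import *
for tag,(u0,u1,v0,v1) in dict(w1=(340,512,40,230),top0=(118,200,165,248)).items():
    d=load(tag);V,U=np.mgrid[v0:v1,u0:u1];P=np.array([w(d,u,v) for u,v in zip(U.ravel(),V.ravel())]);ok=d['depth'][v0:v1,u0:u1].ravel()>0
    P=P[ok];m=(P[:,2]>.060)&(P[:,2]<.075)&(np.linalg.norm(P[:,:2]-[.532,.193],axis=1)<.1)
    print(tag,m.sum(),cv2.minAreaRect((P[m,:2]*1000).astype(np.float32)),'rim z',np.median(P[m,2]))
    a=np.radians(-22.6);X=np.array([np.cos(a),np.sin(a)]);Y=np.array([-X[1],X[0]])
    for i in(-.043,0,.043):
        for j in(-.019,.019):
            q=np.array([.532,.193])+i*X+j*Y;n=np.linalg.norm(P[:,:2]-q,axis=1)<.013
            z=P[n,2];c=np.linalg.lstsq(np.c_[(P[n,:2]-q)@X,(P[n,:2]-q)@Y,np.ones(n.sum())],z,rcond=None)[0];print(i,j,z.mean().round(4),z.max().round(4),'slopes',c[:2].round(2))
    for u,v in([(303,348),(388,348),(371,467),(280,464)] if tag=='w1' else []): print(w(d,u*1.28,(v-300)*1.28,.066).round(4))
```

```text
w1 7319 ((530.45751953125, 196.757080078125), (99.17521667480469, 146.51124572753906), 66.68144226074219) rim z 0.06692874906239377
-0.043 -0.019 0.0667 0.0746 slopes [-0.55  0.03]
-0.043 0.019 0.058 0.0603 slopes [-0.  0.]
0 -0.019 0.058 0.0605 slopes [-0.01 -0.  ]
0 0.019 0.0577 0.0602 slopes [-0.07  0.01]
0.043 -0.019 0.058 0.0604 slopes [-0.    0.01]
0.043 0.019 0.0685 0.0754 slopes [0.37 0.18]
[0.445 0.181 0.066]
[0.4846 0.2698 0.066 ]
[0.6191 0.2183 0.066 ]
[0.5672 0.1116 0.066 ]
top0 970 ((531.2625732421875, 194.16932678222656), (97.83497619628906, 145.9597625732422), 66.43172454833984) rim z 0.06557995377196996
-0.043 -0.019 0.0656 0.075 slopes [-0.55 -0.03]
-0.043 0.019 0.0563 0.0608 slopes [ 0.   -0.02]
0 -0.019 0.0562 0.0607 slopes [ 0.02 -0.  ]
0 0.019 0.0562 0.0606 slopes [-0.05 -0.03]
0.043 -0.019 0.0559 0.0593 slopes [ 0.02 -0.01]
0.043 0.019 0.067 0.0751 slopes [0.51 0.04]
```

Run:
```python
from h import *
b=load('w1')['color']
cv2.imwrite('pics/f.png',cv2.resize(b[45:225,350:505],None,fx=3.3,fy=3.3,interpolation=cv2.INTER_CUBIC)[:,:,::-1])
```

```text
(no output)
```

View pics/f.png

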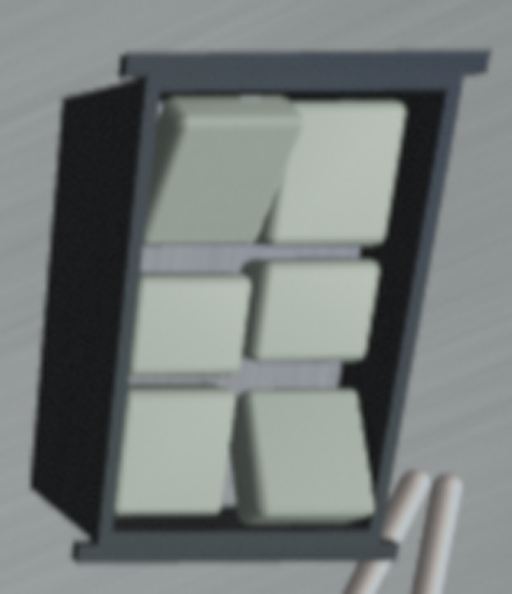

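Crop of w1: the inner rim corners are at (158,95), (446,92), (373,530) and (112,530). One chunk leans at the top left and the other at the lower right.

Run:
```python
from h import *
d=load('w1');g=lambda x,y:(350+(x+.5)/3.3-.5,45+(y+.5)/3.3-.5)
for L in ([(158,95),(446,92),(373,530),(112,530)],[(121,55),(490,52),(397,558),(73,560)]):
    P=np.array([w(d,*g(*p),.066)[:2] for p in L]);print(P.mean(0).round(4),[round(float(np.linalg.norm(P[i]-P[i-1])),4) for i in range(4)],cv2.minAreaRect((P*1000).astype(np.float32)))
    a=np.radians(-22.9);X=np.array([np.cos(a),np.sin(a)]);Y=np.array([-X[1],X[0]])
    print((P@X).round(4),(P@Y).round(4))
c=np.array([.531,.195])
for n,i,j in(('a',.035,.012),('b',-.035,-.012),('mid',0,0)): print(n,(c+i*X+j*Y).round(4))
print(load('w1')['camera_from_world'][:3])
```

```text
[0.5314 0.1974] [0.1248, 0.0786, 0.1256, 0.0796] ((531.7301635742188, 197.5636444091797), (79.6360855102539, 125.62632751464844), 66.61222839355469)
[0.3498 0.3505 0.4761 0.4746] [0.3496 0.4282 0.4282 0.3486]
[0.5307 0.1968] [0.1447, 0.0998, 0.1448, 0.0995] ((530.739013671875, 196.7520751953125), (99.751708984375, 145.00758361816406), 66.58700561523438)
[0.3394 0.3405 0.4853 0.4841] [0.3385 0.4383 0.437  0.3375]
a [0.5679 0.1924]
b [0.4941 0.1976]
mid [0.531 0.195]
[[ 4.06404955e-01  9.13692878e-01 -5.81273075e-04 -2.24312585e-01]
 [-8.79601006e-01  3.91068783e-01 -2.70863945e-01  4.56919453e-01]
 [-2.47259139e-01  1.10591738e-01  9.62617466e-01 -2.61421784e-01]]
```

Call:
send_rows(xyz=[[-0.001,0.015,0],[-0.001,0.035,0],[-0.001,0.045,0],[-0.001,0.045,0],[-0.001,0.045,0],[-0.001,0.045,0],[-0.001,0.045,0],[-0.001,0.035,0],[-0.001,0.015,0],[0,0.005,0],[0,0,0],[0,0,-0.01]], delta_rot=[[0,0,0],[0,0,0],[0,0,0],[0,0,0],[0,0,0],[0,0,0],[0,0,0],[0,0,0],[0,0,0],[0,0,0],[0,0,0],[0,0,0]])

```text
clock: 6.05
position: [0.5689, 0.1923, 0.1511]
ee_rot: [0.001, -0.082, 0.997, -0.0]
contact_force: [0.5, 0.2, -2.3]
width: 0.0232
gripper_force: 79.1
```

Call:
send_rows(xyz=[[0,0,-0.004],[0,0,0],[0,0,0]], delta_rot=[[0,0,0],[0,0,0],[0,0,0]])

```text
clock: 6.35
position: [0.5678, 0.1924, 0.146]
ee_rot: [-0.0, -0.081, 0.997, -0.0]
contact_force: [0.3, -0.3, -3.2]
width: 0.0232
gripper_force: 79.0
```

Run:
```python
from h import *
s=readout.get_state();print(s['position'],s['contact_force'],s['moment'])
t=grab('top','t4');w4=grab('wrist','w4')
cv2.imwrite('pics/g.png',np.hstack([cv2.resize(w4['color'],(400,300)),cv2.resize(t['color'][160:250,110:230],(400,300),interpolation=cv2.INTER_CUBIC)])[:,:,::-1])
```

```text
[0.5678362  0.19237725 0.14600916] [ 0.2803893  -0.34497369 -3.15033796] [ 0.00386556  0.04185009 -0.02038342]
```

View pics/g.png

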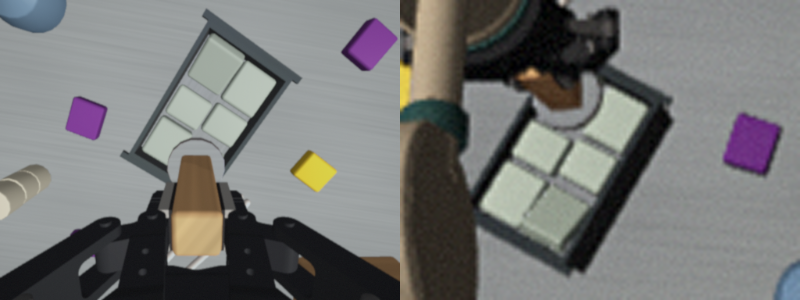

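The foot (195,160 in the wrist panel, 567,98 in the top panel) hangs over chunk_a's corner, inside the walls. I'll go down slowly.

Call:
send_rows(xyz=[[0,0,-0.003],[0,0,-0.002],[0,0,-0.001],[0,0,-0.001],[0,0,-0.001],[0,0,-0.001]], delta_rot=[[0,0,0],[0,0,0],[0,0,0],[0,0,0],[0,0,0],[0,0,0]])

```text
clock: 7.05
position: [0.5679, 0.1933, 0.1373]
ee_rot: [0.0, -0.082, 0.997, 0.0]
contact_force: [0.2, -0.3, -1.7]
width: 0.0227
gripper_force: 79.0
```

Call:
send_rows(xyz=[[0,0,-0.001],[0,0,-0.001],[0,0,-0.001]], delta_rot=[[0,0,0],[0,0,0],[0,0,0]])

```text
clock: 7.35
position: [0.5678, 0.1933, 0.1343]
ee_rot: [0.0, -0.082, 0.997, 0.0]
contact_force: [-0.0, -0.1, -1.9]
width: 0.0231
gripper_force: 79.0
```

Call:
send_rows(xyz=[[0,0,-0.001],[0,0,-0.001],[0,0,-0.001],[0,0,-0.001]], delta_rot=[[0,0,0],[0,0,0],[0,0,0],[0,0,0]])

```text
clock: 7.75
position: [0.5677, 0.1933, 0.1302]
ee_rot: [-0.0, -0.082, 0.997, 0.0]
contact_force: [0.5, 0.1, -2.5]
width: 0.0232
gripper_force: 79.0
```

Call:
send_rows(xyz=[[0,0,-0.001],[0,0,-0.001],[0,0,-0.001],[0,0,-0.001]], delta_rot=[[0,0,0],[0,0,0],[0,0,0],[0,0,0]])

```text
clock: 8.15
position: [0.5678, 0.1933, 0.1262]
ee_rot: [-0.0, -0.082, 0.997, 0.0]
contact_force: [-0.6, 0.2, -2.3]
width: 0.0233
gripper_force: 79.0
```

Call:
send_rows(xyz=[[0,0,-0.001],[0,0,-0.001],[0,0,-0.001]], delta_rot=[[0,0,0],[0,0,0],[0,0,0]])

```text
clock: 8.45
position: [0.5678, 0.1933, 0.1233]
ee_rot: [0.0, -0.082, 0.997, 0.0]
contact_force: [0.2, -0.0, -2.8]
width: 0.0232
gripper_force: 79.0
```

Call:
send_rows(xyz=[[0,0,-0.001],[0,0,-0.001]], delta_rot=[[0,0,0],[0,0,0]])

```text
clock: 8.65
position: [0.5678, 0.1933, 0.1212]
ee_rot: [-0.0, -0.082, 0.997, 0.0]
contact_force: [0.0, -0.1, -1.9]
width: 0.0228
gripper_force: 79.0
```

Call:
send_rows(xyz=[[0,0,-0.001]], delta_rot=[[0,0,0]])

```text
clock: 8.75
position: [0.5679, 0.1933, 0.1206]
ee_rot: [0.0, -0.082, 0.997, 0.0]
contact_force: [-2.3, 0.2, 4.2]
width: 0.0232
gripper_force: 80.2
```

Call:
send_rows(xyz=[[0,0,-0.001]], delta_rot=[[0,0,0]])

```text
clock: 8.85
position: [0.5679, 0.1933, 0.1205]
ee_rot: [0.0, -0.082, 0.997, 0.0]
contact_force: [-2.0, -0.5, 7.2]
width: 0.0236
gripper_force: 80.3
```

Call:
send_rows(xyz=[[0,0,-0.001]], delta_rot=[[0,0,0]])

```text
clock: 8.95
position: [0.5679, 0.1933, 0.1199]
ee_rot: [0.0, -0.082, 0.997, 0.0]
contact_force: [-2.9, -0.2, 6.7]
width: 0.0226
gripper_force: 80.3
```

Call:
send_rows(xyz=[[0,0,-0.001]], delta_rot=[[0,0,0]])

```text
clock: 9.05
position: [0.5679, 0.1934, 0.119]
ee_rot: [0.001, -0.082, 0.997, 0.0]
contact_force: [-2.5, -1.3, 7.4]
width: 0.0231
gripper_force: 80.3
```

Call:
send_rows(xyz=[[0,0,0.01],[0,0,0.02],[-0.02,0.001,0],[-0.03,0.002,0],[-0.02,0.002,0],[-0.004,0,0],[0,0,0],[0,0,0]], delta_rot=[[0,0,0],[0,0,0],[0,0,0],[0,0,0],[0,0,0],[0,0,0],[0,0,0],[0,0,0]])

```text
clock: 9.85
position: [0.4955, 0.1984, 0.1478]
ee_rot: [0.001, -0.082, 0.997, 0.0]
contact_force: [0.5, 0.7, -2.2]
width: 0.023
gripper_force: 79.1
```

```bash
cat > z.py <<'E'
from h import *
import sys
d=grab('wrist',sys.argv[1]);t=grab('top',sys.argv[1]+'t')
c=np.array([.531,.196]);a=np.radians(-22.9);X=np.array([np.cos(a),np.sin(a)]);Y=np.array([-X[1],X[0]])
for n,D in(('w',d),('t',t)):
    V,U=np.mgrid[0:384:2,0:512:2] if n=='w' else np.mgrid[160:255,110:210];P=np.array([w(D,u,v) for u,v in zip(U.ravel(),V.ravel())])[(D['depth'][V,U].ravel()>0)]
    for i in(-.043,0,.043):
        for j in(-.019,.019):
            q=c+i*X+j*Y;k=(np.linalg.norm(P[:,:2]-q,axis=1)<.012)&(P[:,2]<.09)
            z=P[k,2]
            if len(z)>15:
                s=np.linalg.lstsq(np.c_[(P[k,:2]-q)@X,(P[k,:2]-q)@Y,np.ones(len(z))],z,rcond=None)[0];print(n,i,j,len(z),'z',z.mean().round(4),z.max().round(4),'slopes',s[:2].round(2))
s=readout.get_state();print(s['clock'],s['position'].round(4),s['contact_force'].round(1))
E
python3 z.py w5
```

```text
w -0.043 -0.019 39 z 0.0732 0.0889 slopes [-2.06 -1.23]
w -0.043 0.019 121 z 0.0565 0.0578 slopes [0.01 0.01]
w 0 -0.019 57 z 0.0566 0.0585 slopes [-0.03  0.06]
w 0.043 -0.019 38 z 0.0566 0.0582 slopes [0.02 0.06]
t -0.043 -0.019 16 z 0.0709 0.0899 slopes [0.18 1.14]
t -0.043 0.019 16 z 0.0544 0.0565 slopes [ 0.24 -0.01]
t 0 -0.019 35 z 0.0542 0.0579 slopes [-0.01 -0.17]
t 0.043 -0.019 74 z 0.0545 0.0583 slopes [ 0.   -0.01]
t 0.043 0.019 69 z 0.0546 0.0596 slopes [-0.01 -0.03]
9.95 [0.4953 0.1983 0.1475] [ 0.3  0.9 -2.7]
```

Chunk_a is flat and level with the others (z 0.0546). Now chunk_b.

Call:
send_rows(xyz=[[0,0,-0.003],[0,0,-0.003],[0,0,-0.002],[0,0,-0.002],[0,0,-0.002],[0,0,-0.001],[0,0,-0.001]], delta_rot=[[0,0,0],[0,0,0],[0,0,0],[0,0,0],[0,0,0],[0,0,0],[0,0,0]])

```text
clock: 10.65
position: [0.4938, 0.1983, 0.1333]
ee_rot: [0.0, -0.082, 0.997, 0.0]
contact_force: [0.6, -0.1, -2.4]
width: 0.0233
gripper_force: 79.1
```

Call:
send_rows(xyz=[[0,0,-0.001],[0,0,-0.001],[0,0,-0.001],[0,0,-0.001],[0,0,-0.001],[0,0,-0.001]], delta_rot=[[0,0,0],[0,0,0],[0,0,0],[0,0,0],[0,0,0],[0,0,0]])

```text
clock: 11.25
position: [0.4938, 0.1983, 0.1273]
ee_rot: [0.0, -0.082, 0.997, 0.0]
contact_force: [0.3, 0.4, -2.8]
width: 0.0231
gripper_force: 79.1
```

Call:
send_rows(xyz=[[0,0,-0.001],[0,0,-0.001],[0,0,-0.001],[0,0,-0.001],[0,0,-0.001]], delta_rot=[[0,0,0],[0,0,0],[0,0,0],[0,0,0],[0,0,0]])

```text
clock: 11.75
position: [0.4938, 0.1983, 0.1223]
ee_rot: [0.0, -0.082, 0.997, 0.0]
contact_force: [0.5, 0.4, -3.2]
width: 0.023
gripper_force: 79.1
```

Call:
send_rows(xyz=[[0,0,-0.001],[0,0,-0.001],[0,0,-0.001]], delta_rot=[[0,0,0],[0,0,0],[0,0,0]])

```text
clock: 12.05
position: [0.4938, 0.1983, 0.1192]
ee_rot: [-0.0, -0.082, 0.997, 0.0]
contact_force: [-0.1, 0.9, -2.1]
width: 0.0228
gripper_force: 79.1
```

Call:
send_rows(xyz=[[0,0,-0.001],[0,0,-0.001]], delta_rot=[[0,0,0],[0,0,0]])

```text
clock: 12.25
position: [0.4939, 0.1983, 0.1185]
ee_rot: [0.0, -0.082, 0.997, 0.0]
contact_force: [-2.6, -1.8, 7.1]
width: 0.0231
gripper_force: 80.3
```

Call:
send_rows(xyz=[[0,0,-0.001],[0,0,-0.001]], delta_rot=[[0,0,0],[0,0,0]])

```text
clock: 12.45
position: [0.4939, 0.1983, 0.1167]
ee_rot: [0.0, -0.082, 0.997, 0.0]
contact_force: [-2.6, -1.2, 7.3]
width: 0.0233
gripper_force: 80.3
```

Call:
send_rows(xyz=[[0,0,0.015],[0,0,0.005],[0.02,-0.0015,0],[0.017,-0.001,0],[0,0,0],[0,0,0]], delta_rot=[[0,0,0],[0,0,0],[0,0,0],[0,0,0],[0,0,0],[0,0,0]])

```text
clock: 13.05
position: [0.5301, 0.1957, 0.1348]
ee_rot: [-0.001, -0.082, 0.997, 0.0]
contact_force: [0.4, 0.4, -1.6]
width: 0.0229
gripper_force: 79.0
```

```bash
python3 z.py w6
```

```text
w -0.043 -0.019 239 z 0.0542 0.0562 slopes [-0.   -0.01]
w -0.043 0.019 216 z 0.0543 0.0557 slopes [-0. -0.]
w 0 -0.019 235 z 0.0727 0.0898 slopes [0.11 2.17]
w 0 0.019 54 z 0.0811 0.0832 slopes [ 0.37 -1.12]
w 0.043 -0.019 153 z 0.0542 0.0558 slopes [-0.02 -0.  ]
t -0.043 -0.019 81 z 0.0524 0.0593 slopes [-0.01  0.02]
t -0.043 0.019 75 z 0.0521 0.0562 slopes [-0.02 -0.07]
t 0 -0.019 101 z 0.0698 0.0899 slopes [0.07 1.74]
t 0.043 -0.019 66 z 0.0525 0.0559 slopes [ 0.03 -0.01]
13.15 [0.5295 0.1957 0.1349] [-0.4  0.4 -2.6]
```

Call:
send_rows(xyz=[[0,0,-0.006],[0,0,-0.006],[0,0,-0.003],[0,0,-0.001],[0,0,-0.001],[0,0,-0.001],[0,0,-0.001]], delta_rot=[[0,0,0],[0,0,0],[0,0,0],[0,0,0],[0,0,0],[0,0,0],[0,0,0]])

```text
clock: 13.85
position: [0.531, 0.1958, 0.1167]
ee_rot: [0.0, -0.082, 0.997, 0.0]
contact_force: [-0.8, 0.4, 5.0]
width: 0.0229
gripper_force: 80.1
```

All chunks are flat. Now I'll push the bed down to its stop.

Call:
send_rows(xyz=[[0,0,-0.001],[0,0,-0.001]], delta_rot=[[0,0,0],[0,0,0]])

```text
clock: 14.05
position: [0.5311, 0.1958, 0.1158]
ee_rot: [0.001, -0.082, 0.997, 0.0]
contact_force: [-3.0, -1.9, 6.4]
width: 0.0231
gripper_force: 80.3
```

Call:
send_rows(xyz=[[0,0,-0.001]], delta_rot=[[0,0,0]])

```text
clock: 14.15
position: [0.531, 0.1958, 0.1149]
ee_rot: [0.001, -0.082, 0.997, 0.0]
contact_force: [-2.0, -0.6, 6.7]
width: 0.0231
gripper_force: 80.3
```

Call:
send_rows(xyz=[[0,0,-0.001]], delta_rot=[[0,0,0]])

```text
clock: 14.25
position: [0.5311, 0.1958, 0.114]
ee_rot: [0.001, -0.082, 0.997, 0.0]
contact_force: [-2.8, -0.9, 6.6]
width: 0.0236
gripper_force: 80.3
```

Call:
send_rows(xyz=[[0,0,-0.001],[0,0,-0.001],[0,0,-0.001]], delta_rot=[[0,0,0],[0,0,0],[0,0,0]])

```text
clock: 14.55
position: [0.5311, 0.1958, 0.111]
ee_rot: [0.001, -0.082, 0.997, 0.0]
contact_force: [-2.0, -0.6, 6.5]
width: 0.0233
gripper_force: 80.3
```

Call:
send_rows(xyz=[[0,0,-0.001],[0,0,-0.001],[0,0,-0.001]], delta_rot=[[0,0,0],[0,0,0],[0,0,0]])

```text
clock: 14.85
position: [0.531, 0.1958, 0.108]
ee_rot: [0.001, -0.082, 0.997, 0.0]
contact_force: [-2.0, -0.1, 7.3]
width: 0.0234
gripper_force: 80.3
```

Call:
send_rows(xyz=[[0,0,-0.001],[0,0,-0.001]], delta_rot=[[0,0,0],[0,0,0]])

```text
clock: 15.05
position: [0.5311, 0.1958, 0.106]
ee_rot: [0.001, -0.082, 0.997, 0.0]
contact_force: [-2.9, -0.7, 8.6]
width: 0.0231
gripper_force: 80.5
```

Call:
send_rows(xyz=[[0,0,-0.001]], delta_rot=[[0,0,0]])

```text
clock: 15.15
position: [0.5311, 0.1958, 0.1056]
ee_rot: [0.001, -0.082, 0.997, 0.0]
contact_force: [-3.6, -1.2, 14.3]
width: 0.0233
gripper_force: 81.4
```

Call:
send_rows(xyz=[[0,0,0],[0,0,0]], delta_rot=[[0,0,0],[0,0,0]])

```text
clock: 15.35
position: [0.5311, 0.1958, 0.1056]
ee_rot: [0.001, -0.082, 0.997, 0.0]
contact_force: [-3.3, -0.6, 10.4]
width: 0.0232
gripper_force: 80.8
```

Call:
send_rows(xyz=[[0,0,-0.0005],[0,0,-0.0005],[0,0,0],[0,0,0]], delta_rot=[[0,0,0],[0,0,0],[0,0,0],[0,0,0]])

```text
clock: 15.75
position: [0.5311, 0.1958, 0.1055]
ee_rot: [0.001, -0.082, 0.997, 0.0]
contact_force: [-3.8, -1.7, 15.0]
width: 0.0232
gripper_force: 81.6
```

Call:
send_rows(xyz=[[0,0,-0.0005],[0,0,0],[0,0,0],[0,0,0]], delta_rot=[[0,0,0],[0,0,0],[0,0,0],[0,0,0]])

```text
clock: 16.15
position: [0.5311, 0.1958, 0.1054]
ee_rot: [0.001, -0.082, 0.997, 0.0]
contact_force: [-4.5, -1.3, 17.9]
width: 0.023
gripper_force: 81.9
```

Call:
send_rows(xyz=[[0,0,0],[0,0,0],[0,0,0],[0,0,0],[0,0,0],[0,0,0],[0,0,0],[0,0,0]], delta_rot=[[0,0,0],[0,0,0],[0,0,0],[0,0,0],[0,0,0],[0,0,0],[0,0,0],[0,0,0]])

```text
clock: 16.95
position: [0.5312, 0.1958, 0.1054]
ee_rot: [0.001, -0.082, 0.997, 0.0]
contact_force: [-5.0, -1.1, 17.6]
width: 0.0231
gripper_force: 81.9
```

The press holds steady at about 20 N with no movement. Now lift and check.

Call:
send_rows(xyz=[[0,0,0.003],[0,0,0.01],[0,0,0.025],[0,0,0.022],[0,0,0],[0.012,-0.03,0],[0.01,-0.04,0],[0,-0.02,0],[0,0,0],[0,0,0]], delta_rot=[[0,0,0],[0,0,0],[0,0,0],[0,0,0],[0,0,0],[0,0,0],[0,0,0],[0,0,0],[0,0,0],[0,0,0]])

```text
clock: 17.95
position: [0.5522, 0.1057, 0.1607]
ee_rot: [-0.001, -0.081, 0.997, 0.0]
contact_force: [0.3, 0.7, -2.2]
width: 0.0232
gripper_force: 79.6
```

```bash
python3 z.py w7
python3 - <<'E'
from h import *
t=load('w7t')['color'];b=load('w7')['color']
cv2.imwrite('pics/i.png',np.hstack([cv2.resize(b,(400,300)),cv2.resize(t[160:250,110:230],(400,300),interpolation=cv2.INTER_CUBIC)])[:,:,::-1])
E
```

```text
w -0.043 -0.019 184 z 0.043 0.0447 slopes [-0.02 -0.01]
w -0.043 0.019 174 z 0.043 0.0449 slopes [0.01 0.01]
w 0 -0.019 163 z 0.043 0.0448 slopes [-0.01  0.01]
w 0 0.019 152 z 0.0429 0.0448 slopes [-0.01  0.01]
w 0.043 -0.019 145 z 0.043 0.045 slopes [-0.01 -0.  ]
w 0.043 0.019 138 z 0.0428 0.0452 slopes [ 0.01 -0.01]
t -0.043 -0.019 46 z 0.0413 0.0454 slopes [-0.04  0.05]
t -0.043 0.019 72 z 0.0409 0.0453 slopes [-0.01  0.  ]
t 0 -0.019 32 z 0.0413 0.0454 slopes [0.02 0.06]
t 0 0.019 72 z 0.0409 0.0455 slopes [ 0.03 -0.06]
t 0.043 0.019 16 z 0.0403 0.0424 slopes [0.44 0.02]
18.05 [0.5524 0.1066 0.1611] [-0.2 -0.1 -2.9]
```

View pics/i.png

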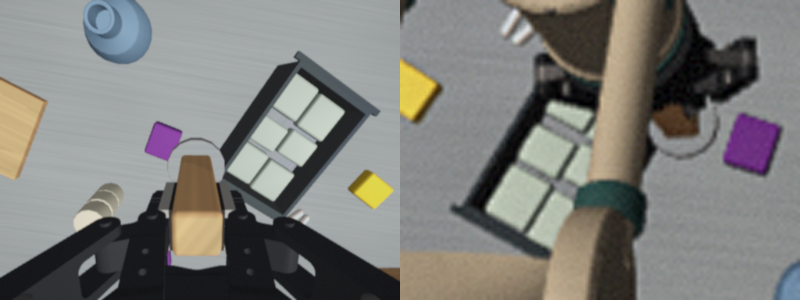

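All six chunks are level (z 0.043, slopes ≤0.02). Returning the tamper to the board's middle.

Call:
send_rows(xyz=[[0.002,-0.02,0],[0.002,-0.04,0],[0.003,-0.045,0],[0.003,-0.045,0],[0.002,-0.045,0],[0.002,-0.035,0],[0.002,-0.0145,0],[0,-0.005,0],[0,0,0],[0,0,0]], delta_rot=[[0,0,0],[0,0,0],[0,0,0],[0,0,0],[0,0,0],[0,0,0],[0,0,0],[0,0,0],[0,0,0],[0,0,0]])

```text
clock: 19.05
position: [0.5686, -0.1418, 0.1617]
ee_rot: [-0.0, -0.083, 0.997, 0.001]
contact_force: [0.2, 0.5, -2.7]
width: 0.0231
gripper_force: 79.7
```

Call:
send_rows(xyz=[[0,0,-0.02],[0,0,-0.03],[0,0,-0.02],[0,0,-0.01],[0,0,-0.002],[0,0,-0.001],[0,0,-0.001],[0,0,0]], delta_rot=[[0,0,0],[0,0,0],[0,0,0],[0,0,0],[0,0,0],[0,0,0],[0,0,0],[0,0,0]])

```text
clock: 19.85
position: [0.5695, -0.1438, 0.0788]
ee_rot: [0.001, -0.082, 0.997, -0.0]
contact_force: [0.1, -0.2, -1.9]
width: 0.0234
gripper_force: 79.4
```

Call:
send_rows(xyz=[[0,0,-0.001],[0,0,-0.001],[0,0,0]], delta_rot=[[0,0,0],[0,0,0],[0,0,0]])

```text
clock: 20.15
position: [0.5688, -0.1438, 0.0759]
ee_rot: [0.0, -0.082, 0.997, 0.0]
contact_force: [0.1, 0.2, -2.7]
width: 0.0235
gripper_force: 79.4
```

Call:
send_rows(xyz=[[0,0,-0.0005],[0,0,-0.0005],[0,0,0]], delta_rot=[[0,0,0],[0,0,0],[0,0,0]])

```text
clock: 20.45
position: [0.5689, -0.1438, 0.0758]
ee_rot: [0.0, -0.082, 0.997, -0.0]
contact_force: [-2.4, 1.2, 4.3]
width: 0.0233
gripper_force: 80.7
```

Contact at z 0.0759, the same as at the grasp, so it stands on the board. Release, back off upward and look.

Call:
send_rows(xyz=[[0,0,0.0005],[0,0,0],[0,0,0],[0,0,0],[0,0,0],[0,0,0],[0,0,0],[0,0,0]], delta_rot=[[0,0,0],[0,0,0],[0,0,0],[0,0,0],[0,0,0],[0,0,0],[0,0,0],[0,0,0]], gripper=0.08)

```text
clock: 21.25
position: [0.5688, -0.1437, 0.0753]
ee_rot: [0.0, -0.082, 0.997, 0.0]
contact_force: [-0.6, -0.2, 0.2]
width: 0.0801
gripper_force: 0.0
```

Call:
send_rows(xyz=[[0,0,0.01],[0,0,0.03],[0,0,0.04],[0,0,0.04],[0,0,0.03],[0,0,0],[0,0,0],[0,0,0]], delta_rot=[[0,0,0],[0,0,0],[0,0,0],[0,0,0],[0,0,0],[0,0,0],[0,0,0],[0,0,0]])

```text
clock: 22.05
position: [0.5679, -0.1434, 0.2243]
ee_rot: [-0.001, -0.082, 0.997, 0.001]
contact_force: [0.1, -0.4, -0.7]
width: 0.0802
gripper_force: 0.0
```

Run:
```python
from h import *
b=grab('wrist','w8');s=readout.get_state();print(s['clock'],s['position'],s['contact_force'],s['width'])
cv2.imwrite('pics/j.png',cv2.resize(b['color'][70:245,130:380],None,fx=3.2,fy=3.2,interpolation=cv2.INTER_CUBIC)[:,:,::-1])
```

```text
22.1 [ 0.5678742  -0.14333396  0.22397566] [ 1.30104794 -0.08276482 -0.96618874] 0.07996123723100755
```

View pics/j.png

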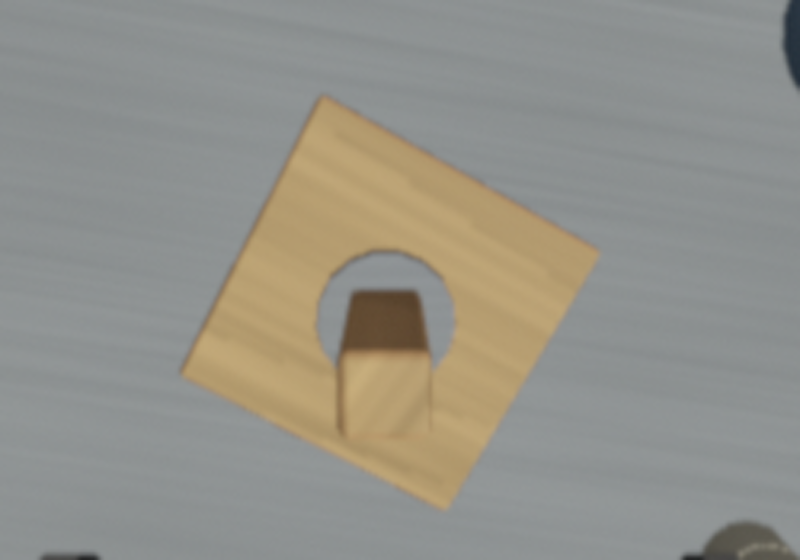

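The tamper stands upright on the board: the foot circle is centred at (386,316) and the board's middle is near (388,308), so it's within about 2 mm once parallax is counted. The gripper is clear, so I'm handing in.

```bash
python3 -c "
from rig import order
print(order.sign_off())"
```

```text
the job is handed in; nothing more can be done
None
```

The job is done and handed in: all six chunks lie flat and level, the floor plate is down on its stop and held a steady press of about 20 N, and the tamper stands upright in the middle of its rest board with the gripper clear.

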